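Peel the top parts tray off its clipped nest and hold it over the mat

TASK

Push the spring plunger of the tray stand all the way down so that the lug corner of the top tray pops up, then let it spring back. Take the tray by its upright pull lug and peel it off the nest by that corner: tilt it up about the opposite corner, so that the lug side comes well up while that one is still down in the nest. Then hold the tray level and centred 10 to 25 cm above the rubber mat with the nuts and bolt, still gripping it when you finish; leave the tape measure where it stands.

Things in the scene. Friction and masses are not known exactly. Their poses are not given: they have to be found in the camera images.
- stand: fixed dark steel base plate (190 x 124 x 10 mm) with a nest of square steel trays bolted on, their topmost rim at z = 36 mm. Origin: on the bench under the nest's centre, z up. The trays stand cornerwise, the lug corner to -x. Sprung clips hold the top tray: one at (-100, 0) mm at the lug tongue's tip (post to x = -109, top at z = 47 mm), two at (35, +-35) mm at the far rim sides
- plunger (a joint): plunger travel in m: 0 up, 0.012 fully down (5 to 15 N); a spring brings it back. It drives an ejector pin up by the same travel under the lug's tongue, which snaps past the front clip and then stays resting on the clip's nose, about 9 mm higher than before, when the plunger is let go
- plunger_top (a point): centre of the top of the plunger's round steel head (28 mm diameter, 8 mm thick), at (-84, +90) mm in the stand's frame, 50 mm above the bench when up; it is pushed straight down
- tray_center (a point): top tray, loose, bare steel, 150 g: square, 96 x 96 mm over its 3.5 mm thick rim, 20 mm deep. This point is on its axis at the rim's underside, 36 mm above the bench when seated. z points out of its mouth, -x to the corner with the pull lug; seated, its axes are the stand's. Only lug and tongue lie farther than 68 mm from this point
- lug_mid (a point): centre of the tray's upright pull lug, at (-84, 0, 19.5) mm in the tray's frame, with its axes: 26 mm long (x), 12 mm thick (y: pinch across this), 32 mm high (top 16 mm above this point). It stands on a 12 mm wide, 3.5 mm thick tongue that runs from the rim's corner to x = -98 mm; both sides are free for fingers, also below the tongue
- far_corner (a point): rim corner of the tray opposite the lug, at (+68, 0, 0) mm in the tray's frame: the peel pivots here. The two rear clips let go when the lug has come up about 20 mm from its seated height (under 10 N of pull at the lug).
- mat: square black rubber mat, 90 x 90 x 4 mm, fixed, lying on the bench with two nuts and a bolt on it (to 32 mm high). Origin: centre of its underside.
- tape_mid (a point): middle of a yellow tape measure, 39 x 90 x 62 mm, a bystander

How it is judged:
On the way, in this order (a step that is already met when the one before it is completed fails the run):
1. the plunger is pushed fully down (value of joint plunger above 0.0105 m), for 0.1 s.
2. the plunger is back up and the lug corner stays popped up on its clip (value of joint plunger below 0.004 m and z of lug_mid in the frame of stand above 0.0615 m), for 0.1 s.
3. the lug corner is lifted 16 mm or more while the opposite corner is still down in the nest (less than 6 mm up) and the fingers hold the tray (z of lug_mid in the frame of stand above 0.0715 m and z of far_corner in the frame of stand below 0.042 m and contact force between the fingers and tray above 1 N), for 0.04 s.
At the end, for the whole second after the job is handed in: the tray is held in the fingers, at rest (below 30 mm/s) and level within 0.3 rad, its centre within 40 mm of the mat's centre seen from above and 0.10 to 0.30 m above the bench, touching neither mat nor stand (horizontal distance between tray_center and mat below 0.04 m and height (world z) of tray_center between 0.1 and 0.3 m and angle between tray_center's own z axis and vertical below 0.3 rad and contact force between the fingers and tray above 2 N and contact force between tray and mat below 0.1 N and contact force between tray and stand below 0.1 N and linear speed of tray below 0.03 m/s); the arm keeps its last pose, push and grip.
It fails at once if the tape measure is shifted more than 30 mm (distance of tape_mid from where it was at the start of the episode above 0.03 m).
It also fails if it takes over 48 s, if anything falls off the work surface, if the arm or the gripper's body presses on something with over 40 N, if the wrist force passes 120 N, or if a joint passes its speed limit or range.

ROBOT

A 6-joint arm with a two-finger parallel gripper is mounted at the origin on the work surface; the furniture and walls round the work are solid. World frame = base frame: x ahead of the robot, y to its left, z up, the work surface at z = 0. Lengths are in m, angles in rad, forces in N, time in s.
With the tool pointing down it reaches from about 0.35 to 0.775 m from the base axis. Payload 7.3 kg.
Tool frame: the origin (TCP) lies between the finger pads; the fingertips stand 17 mm ahead of it and the grasp point (between the pads) lies 2 mm behind it; z points along the fingers, y is the line along which they close (so a half turn about z gives the same grasp; the last joint's range is limited). The gripper opens to 92 mm and grips with 3 to 60 N. Pads are 19 mm wide; open, the fingers measure 130 mm over their backs; the gripper's body (75 mm by 190 mm) begins 47 mm behind the grasp point.
Start: joints at [-1.441, 0.342, 1.524, -0, 1.275, -0.146], TCP at [0.143, -0.505, 0.212] pointing down, gripper open.
Joint ranges: [-2.53, 2.53], [-0.77, 2.02], [0.04, 2.7], [-1, 4.14], [0.28, 2.66], [-3.11, 3.11]. Speed limits (rad/s): [2.57, 2.57, 3.14, 3.14, 3.14, 3.14].

INTERFACE

Orientations are given as a unit quaternion [w, x, y, z].
In Python, from cell import get_state, optics, workorder gives the robot as it stands. The module is installed in compiled form; this text tells all that it offers.
- The arm moves only by the shell command python3 -m jog 'ROWS' [FORCE]. ROWS is JSON, a list of rows, each an object with "rot": the turn, a rotation vector about the world's x, y, z in degrees, a list of three; "xyz": the shift along the world's x, y, z in m, a list of three; "gripper": the finger opening in m, from 0 to 0.0918. In form: [{"rot": [wx, wy, wz], "xyz": [x, y, z], "gripper": gripper}, ...]. A call has 1 to 12 rows; each row shifts and turns the commanded pose from where the row before left it; what a row does not reach is not made up. A row lasts 1/10 s, in which the tool goes at most 50 mm and 8.59 degrees, less where a joint would pass 70% of its speed; a pose out of reach is approached as far as the arm can. A call is refused whole if a number of a shift passes 0.05 or a number of a turn 8.59, either way. A call with a gripper value outside its range is refused whole. The fingers move at their own pace and stop on an object; FORCE is the grip in N (left out, the last holds). Time passes only in rows, so rows that do not move let the fingers close. It gives the time, the measured TCP pose, the force, the opening and the grip force at its end, in the units of the state.
- get_state(): the state, without advancing time (a new reading comes with each control period).
- optics.grab_frame(name): name is "scene" or "top" or "wrist"; returns a dict with "pixels" (400x640x3 uint8, red, green, blue), "range_z" (400x640 float32, m along the optical axis (not along the pixel's ray), 0 where there is no reading), "mtx" (3x3 intrinsics, pixels), "world_to_cam" (4x4, takes a point from world to camera coordinates); the wrist camera has in their place "tool_from_camera" (4x4, takes a point from camera to tool coordinates, whose origin is the TCP and whose axes are the flange's). Camera axes: x right, y down, z forward; pixel columns grow to the right and rows downward; lengths in m; the calibration is good to about 2 mm. The wrist camera is an equidistant fisheye: a pixel r from the principal point sees the ray r / f radians off the axis. A picture is of the moment at which its call begins: read the wrist's pose just before it.
- workorder.close_job(): hands the job in; it is judged then, once.
Trained networks look in the newest picture that a camera, given by its name, has taken for a name from the list of things; names that differ only in an ending like _2 or _b are one class to them, and where a whole thing is asked for, a point or a joint stands for the part that bears it (a point fixed in the world has none). Each returns a list of dicts, best first, with "score" (0 to 1); they miss things now and then, are a little off and sometimes report something else, mostly with a low value. They report only what shows in the picture. A call takes as long as a camera call.
- optics.outline_of(name, camera): "mask" (400x640 bool, what is visible of it) and "extent" ([centre column, centre row, width, height] in pixels, round what is visible of it).
The state is a dict: "time": time; "joint_pos": joint angles; "joint_vel": joint speeds; "joint_efforts": joint torques, N m; "ee_pos": TCP position; "tcp_rot": TCP orientation; "contact_force": force on the tool from outside, world axes, zero at the start; "wrist_torque": the same for the moment, N m; "gripper_width": finger opening in m; "grasp_force": force on a finger pad.
Only numpy, scipy, OpenCV 4.12 (cv2) and the standard library are available. Lean on these libraries where they do the work, as an engineer would, in place of code of your own. Each camera call takes 0.05 s, during which the arm holds its last target. There are 200 camera calls.

## Working session

There is one attempt and no reset: what is moved stays moved. The work goes in short steps, Python scripts to look and compute and a shell command to move; the robot and the scene stay as the last step left them, time stands still between calls to the robot, and variables do not carry over. Pictures are saved under pics/ and viewed, at most 10 in all, crops included, and the job is handed in when it is done.

```bash
mkdir -p pics; cat > h.py <<'E'
import numpy as np, cv2
from cell import get_state, optics
def pts(f,mask=None):
    z=f["range_z"]; m=z>0
    if mask is not None: m=m&mask
    v,u=np.nonzero(m); K=f["mtx"]; d=z[v,u]
    c=np.c_[(u-K[0,2])/K[0,0]*d,(v-K[1,2])/K[1,1]*d,d]
    T=np.linalg.inv(f["world_to_cam"]); return c@T[:3,:3].T+T[:3,3],np.c_[u,v]
E
python3 - <<'E'
from h import *
ims=[]
for c in ["scene","top"]:
    f=optics.grab_frame(c); im=f["pixels"][:,:,::-1].copy()
    for n in ["stand","plunger","plunger_top","tray_center","lug_mid","mat","tape_mid"]:
        for r in optics.outline_of(n,c)[:2]:
            p,_=pts(f,r["mask"])
            print(c,n,round(r["score"],2),np.round(r["extent"]),np.round(np.median(p,0),3) if len(p) else 0,np.round(p.min(0),3) if len(p) else 0,np.round(p.max(0),3) if len(p) else 0)
    np.savez(c,**f)
    cv2.imwrite(f"pics/{c}.png",im)
E
```

```text
scene stand 0.69 [379. 260. 104.  48.] [ 0.435 -0.383  0.011] [ 0.108 -0.549 -0.001] [ 0.538 -0.279  0.325]
scene tray_center 0.6 [378. 243.  65.  11.] [ 0.463 -0.386  0.04 ] [ 0.419 -0.439  0.017] [ 0.515 -0.333  0.062]
scene lug_mid 0.59 [376. 246.  70.  14.] [ 0.462 -0.384  0.04 ] [ 0.122 -0.518  0.017] [ 0.515 -0.333  0.319]
scene mat 0.81 [263. 202.  27.  27.] [ 0.496 -0.091  0.017] [ 0.474 -0.11  -0.001] [ 0.557 -0.058  0.024]
scene tape_mid 0.89 [230. 227.  32.  44.] [ 0.372 -0.119  0.042] [ 0.351 -0.151 -0.001] [ 0.406 -0.067  0.064]
top stand 0.9 [356. 200. 113. 101.] [ 0.461 -0.34   0.01 ] [ 0.381 -0.464 -0.006] [ 0.598 -0.223  0.054]
top stand 0.37 [369. 193.  57.  66.] [ 0.506 -0.375  0.023] [ 0.42  -0.439 -0.004] [ 0.564 -0.317  0.075]
top plunger_top 0.43 [314. 200.  15.  12.] [ 0.474 -0.256  0.049] [ 0.461 -0.27   0.01 ] [ 0.493 -0.242  0.053]
top tray_center 0.9 [369. 194.  54.  70.] [ 0.507 -0.374  0.024] [ 0.421 -0.431 -0.004] [ 0.57  -0.317  0.075]
top lug_mid 0.66 [370. 193.  56.  68.] [ 0.506 -0.374  0.024] [ 0.42  -0.441 -0.004] [ 0.572 -0.317  0.075]
top mat 0.66 [248. 184.  46.  42.] [ 0.516 -0.112  0.005] [ 0.469 -0.161 -0.006] [ 0.564 -0.063  0.035]
top tape_mid 0.71 [237. 243.  44.  30.] [ 0.381 -0.102  0.057] [ 0.355 -0.142  0.   ] [ 0.414 -0.059  0.065]
```

```bash
python3 - <<'E'
from h import *
a=cv2.imread("pics/top.png")[110:290,180:450]; b=cv2.imread("pics/scene.png")[170:310,200:450]
cv2.imwrite("pics/v1.png",np.vstack([cv2.resize(a,(540,360),interpolation=2),cv2.resize(b,(540,236),interpolation=2)]))
f=dict(np.load("top.npz")); P,uv=pts(f)
r=(P[:,0]>.3)&(P[:,0]<.68)&(P[:,1]>-.55)&(P[:,1]<-.18)
P=P[r]
for lo,hi,n in[(.030,.043,"rim"),(.058,.085,"lug"),(.046,.054,"plunger+clip"),(.006,.014,"base")]:
    q=P[(P[:,2]>lo)&(P[:,2]<hi)]
    print(n,len(q),q.mean(0).round(4),cv2.minAreaRect(q[:,:2].astype('f4')*1000) if len(q)>3 else q)
q=P[(P[:,2]>.058)&(P[:,2]<.085)];print(q.round(3))
E
```

```text
rim 987 [ 0.5054 -0.375   0.0381] ((487.00225830078125, -344.40203857421875), (117.88298797607422, 190.73622131347656), 33.11910629272461)
lug 79 [ 0.4323 -0.3359  0.0703] ((432.4559631347656, -336.13763427734375), (11.633598327636719, 25.5866641998291), 64.56330108642578)
plunger+clip 240 [ 0.4869 -0.3079  0.049 ] ((497.485595703125, -337.3843994140625), (113.3709716796875, 171.76931762695312), 46.78715133666992)
base 2999 [ 0.4672 -0.3545  0.0095] ((451.79669189453125, -365.5686950683594), (369.10321044921875, 301.67523193359375), 89.65927124023438)
[[ 0.445 -0.337  0.07 ]
 [ 0.445 -0.34   0.068]
 [ 0.443 -0.335  0.071]
 [ 0.443 -0.338  0.069]
 [ 0.442 -0.339  0.072]
 [ 0.443 -0.342  0.07 ]
 [ 0.443 -0.344  0.069]
 [ 0.441 -0.334  0.066]
 [ 0.44  -0.335  0.072]
 [ 0.441 -0.337  0.071]
 [ 0.441 -0.339  0.071]
 [ 0.44  -0.341  0.073]
 [ 0.441 -0.344  0.071]
 [ 0.441 -0.346  0.07 ]
 [ 0.439 -0.334  0.068]
 [ 0.439 -0.336  0.071]
 [ 0.438 -0.337  0.073]
 [ 0.439 -0.339  0.072]
 [ 0.439 -0.342  0.07 ]
 [ 0.439 -0.344  0.067]
 [ 0.439 -0.346  0.069]
 [ 0.437 -0.332  0.067]
 [ 0.437 -0.33
[... 654 characters left out ...]
73]
 [ 0.428 -0.33   0.074]
 [ 0.428 -0.332  0.07 ]
 [ 0.428 -0.334  0.073]
 [ 0.429 -0.336  0.069]
 [ 0.428 -0.338  0.072]
 [ 0.429 -0.34   0.071]
 [ 0.426 -0.328  0.071]
 [ 0.426 -0.33   0.071]
 [ 0.426 -0.332  0.071]
 [ 0.426 -0.334  0.071]
 [ 0.426 -0.336  0.072]
 [ 0.426 -0.338  0.072]
 [ 0.427 -0.34   0.065]
 [ 0.425 -0.326  0.065]
 [ 0.424 -0.328  0.074]
 [ 0.424 -0.33   0.069]
 [ 0.424 -0.332  0.071]
 [ 0.424 -0.334  0.072]
 [ 0.425 -0.336  0.07 ]
 [ 0.425 -0.338  0.069]
 [ 0.423 -0.328  0.068]
 [ 0.422 -0.33   0.072]
 [ 0.422 -0.332  0.07 ]
 [ 0.422 -0.334  0.072]
 [ 0.422 -0.336  0.071]
 [ 0.421 -0.33   0.063]
 [ 0.421 -0.332  0.069]
 [ 0.421 -0.334  0.07 ]
 [ 0.421 -0.336  0.067]]
```

View pics/v1.png

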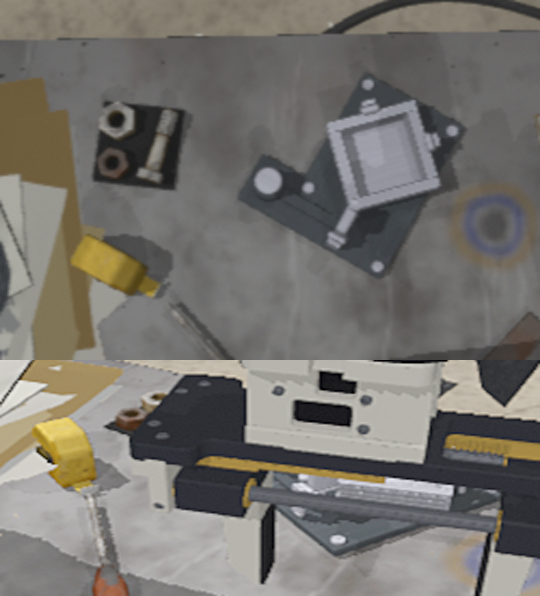

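The crop shows the tray nest upper right with its lug pointing down-left (crop 340,225), the plunger head at (268,182), the mat at (140,145) and the tape at (110,265). The depth agrees: yaw is about -25° and the tray centre is about (0.508, -0.373).

```bash
python3 - <<'E'
from h import *
from scipy.spatial.transform import Rotation as R
f=dict(np.load("top.npz")); P,uv=pts(f)
def sel(c,r,lo,hi): return P[(np.hypot(*(P[:,:2]-c).T)<r)&(P[:,2]>lo)&(P[:,2]<hi)]
q=sel([.508,-.373],.073,.033,.044); print("rim",cv2.minAreaRect(q[:,:2].astype('f4')*1000),q[:,2].mean())
q=sel([.474,-.256],.022,.044,.056); print("pl",cv2.minEnclosingCircle(q[:,:2].astype('f4')*1000),q.mean(0))
s=get_state();q=np.array(s["tcp_rot"]);print(s["ee_pos"],R.from_quat(q[[1,2,3,0]]).as_matrix().round(3),s["contact_force"],s["time"])
E
```

```text
rim ((511.26641845703125, -378.2756652832031), (109.03511810302734, 106.51762390136719), 15.273923873901367) 0.03851311344569591
pl ((474.606689453125, -256.1753234863281), 13.720866203308105) [ 0.47434066 -0.25632694  0.04919662]
[ 0.14298175 -0.50516862  0.21186596] [[ 0.962  0.272  0.   ]
 [ 0.272 -0.962 -0.   ]
 [-0.     0.    -1.   ]] [0.62988837 0.39049926 0.12180104] 0.8
```

```bash
python3 -m jog '[{"xyz":[0.033,0.025,0],"rot":[0,0,-4.3],"gripper":0.0},{"xyz":[0.033,0.025,0],"rot":[0,0,-4.3],"gripper":0.0},{"xyz":[0.033,0.025,0],"rot":[0,0,-4.3],"gripper":0.0},{"xyz":[0.033,0.025,0],"rot":[0,0,-4.3],"gripper":0.0},{"xyz":[0.033,0.025,-0.01],"rot":[0,0,-4.3],"gripper":0.0},{"xyz":[0.033,0.025,-0.012],"rot":[0,0,-4.3],"gripper":0.0},{"xyz":[0.033,0.025,-0.015],"rot":[0,0,-4.3],"gripper":0.0},{"xyz":[0.033,0.025,-0.015],"rot":[0,0,-4.3],"gripper":0.0},{"xyz":[0.033,0.025,-0.015],"rot":[0,0,-4.3],"gripper":0.0},{"xyz":[0.034,0.024,-0.015],"rot":[0,0,-4.3],"gripper":0.0},{"xyz":[0,0,0],"rot":[0,0,0],"gripper":0.0},{"xyz":[0,0,0],"rot":[0,0,0],"gripper":0.0}]' 20
python3 - <<'E'
from h import *
s=get_state();f=optics.grab_frame("wrist");np.savez("wr",**f)
print(s["ee_pos"],s["tcp_rot"],s["joint_pos"],s["contact_force"])
print(f["mtx"],f["tool_from_camera"].round(3))
cv2.imwrite("pics/w1.png",f["pixels"][:,:,::-1])
E
```

```text
time: 2.0
ee_pos: [0.4742, -0.2555, 0.1294]
tcp_rot: [-0.0, 0.972, -0.234, -0.001]
contact_force: [-0.8, -0.5, 0.9]
gripper_width: 0.0019
grasp_force: 0.0
[ 0.47417702 -0.25547828  0.12937145] [-3.69122428e-06  9.72308683e-01 -2.33699466e-01 -6.19515919e-04] [-6.36216438e-01  4.46777399e-01  1.60568428e+00 -5.36886093e-04
  1.09027497e+00  1.40658998e+00] [-0.76358884 -0.54171375  0.94566745]
[[309.70691629   0.         320.60187062]
 [  0.         309.70691629 199.84669236]
 [  0.           0.           1.        ]] [[ 0.001 -0.964 -0.266  0.072]
 [ 1.     0.001  0.001  0.   ]
 [-0.001 -0.266  0.964 -0.173]
 [ 0.     0.     0.     1.   ]]
```

View pics/w1.png

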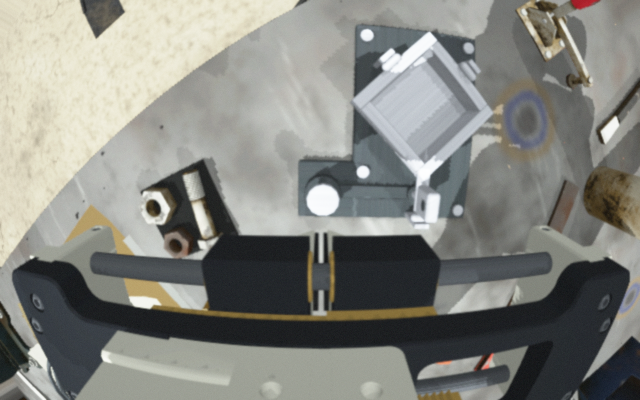

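The wrist view shows the plunger head at (322,198), aligned with the closed fingers at column 320, and the lug at (428,205). I'll measure both from this depth.

```bash
cat >> h.py <<'E'
def wpts(f,pos,quat):
    from scipy.spatial.transform import Rotation as R
    z=f["range_z"]; K=f["mtx"]; v,u=np.nonzero(z>0); d=z[v,u]
    a=np.c_[u-K[0,2],v-K[1,2]]; r=np.hypot(*a.T); th=np.minimum(r/K[0,0],1.45)
    k=np.tan(th)/np.maximum(r,1e-9)*d
    T=f["tool_from_camera"]; c=np.c_[a*k[:,None],d]@T[:3,:3].T+T[:3,3]
    q=np.array(quat); return R.from_quat(q[[1,2,3,0]]).apply(c)+pos, np.c_[u,v]
E
python3 - <<'E'
from h import *
f=dict(np.load("wr.npz")); s=get_state(); P,uv=wpts(f,s["ee_pos"],s["tcp_rot"])
def box(u0,u1,v0,v1,lo,hi): return P[(uv[:,0]>u0)&(uv[:,0]<u1)&(uv[:,1]>v0)&(uv[:,1]<v1)&(P[:,2]>lo)&(P[:,2]<hi)]
q=box(300,345,175,220,.04,.06); print("pl",len(q),cv2.minEnclosingCircle(q[:,:2].astype('f4')*1000),q.mean(0))
q=box(405,445,170,225,.062,.085); print("lug",len(q),cv2.minAreaRect(q[:,:2].astype('f4')*1000),q.mean(0))
q=box(345,500,25,190,.034,.043); print("rim",len(q),q.mean(0),q[:,0].min(),q[:,0].max(),q[:,1].min(),q[:,1].max())
q=box(354,476,25,215,.004,.014); print("base",len(q),cv2.minAreaRect(q[:,:2].astype('f4')*1000))
E
```

```text
pl 813 ((475.49932861328125, -258.9324951171875), 13.987457275390625) [ 0.47594232 -0.25928153  0.05053231]
lug 493 ((434.18060302734375, -338.0206298828125), (12.288447380065918, 25.647663116455078), 60.35234451293945) [ 0.43543255 -0.33739349  0.0703414 ]
rim 4937 [ 0.50603791 -0.37490186  0.03994433] 0.4414676344768307 0.5662075081206625 -0.4375044659579041 -0.3188937801550603
base 8451 ((492.70123291015625, -371.382568359375), (123.6941146850586, 186.60708618164062), 62.55262756347656)
```

```bash
python3 -m jog '[{"xyz":[0.001,-0.002,-0.03],"rot":[0,0,0],"gripper":0.0},{"xyz":[0,0,-0.024],"rot":[0,0,0],"gripper":0.0},{"xyz":[0,0,-0.006],"rot":[0,0,0],"gripper":0.0},{"xyz":[0,0,-0.004],"rot":[0,0,0],"gripper":0.0},{"xyz":[0,0,-0.004],"rot":[0,0,0],"gripper":0.0},{"xyz":[0,0,-0.002],"rot":[0,0,0],"gripper":0.0},{"xyz":[0,0,0],"rot":[0,0,0],"gripper":0.0}]'
```

```text
time: 2.75
ee_pos: [0.4752, -0.2585, 0.0604]
tcp_rot: [0.0, 0.972, -0.235, 0.0]
contact_force: [-0.5, -0.1, 0.6]
gripper_width: 0.0008
grasp_force: 0.0
```

```bash
python3 - <<'E'
from h import *
s=get_state();f=optics.grab_frame("wrist");np.savez("wr",**f); print(s["contact_force"])
P,uv=wpts(f,s["ee_pos"],s["tcp_rot"])
for v in range(180,330,10):
    print(v,[tuple((P[(uv[:,0]==u)&(uv[:,1]==v)]*1000).round().astype(int).tolist()) for u in (308,320,334)])
cv2.imwrite("pics/w2.png",cv2.resize(f["pixels"][120:330,180:480,::-1],(750,525)))
E
```

```text
[-0.51556434 -0.1337595   0.6167276 ]
180 [([502, -262, 9],), ([498, -270, 9],), ()]
190 [([496, -259, 11],), ([492, -267, 11],), ([487, -276, 9],)]
200 [([492, -258, 27],), ([489, -266, 29],), ([483, -273, 21],)]
210 [([486, -255, 28],), ([488, -265, 46],), ([479, -271, 29],)]
220 [([486, -255, 48],), ([483, -262, 50],), ([479, -270, 49],)]
230 [([480, -252, 50],), ([477, -259, 51],), ([473, -267, 49],)]
240 [([509, -272, 149],), ([485, -263, 87],), ([506, -279, 151],)]
250 [([510, -273, 157],), ([485, -263, 100],), ([507, -279, 158],)]
260 [([509, -273, 163],), ([484, -263, 109],), ([506, -278, 162],)]
270 [([508, -272, 165],), ([502, -272, 157],), ([505, -278, 166],)]
280 [([505, -271, 165],), ([500, -271, 159],), ([502, -276, 165],)]
290 [([503, -269, 165],), ([477, -259, 121],), ([500, -275, 166],)]
300 [([500, -267, 165],), ([472, -257, 121],), ([496, -274, 165],)]
310 [([497, -266, 166],), ([467, -254, 121],), ([493, -272, 164],)]
320 [([496, -266, 169],), ([495, -269, 169],), ([494, -272, 170],)]
```

View pics/w2.png

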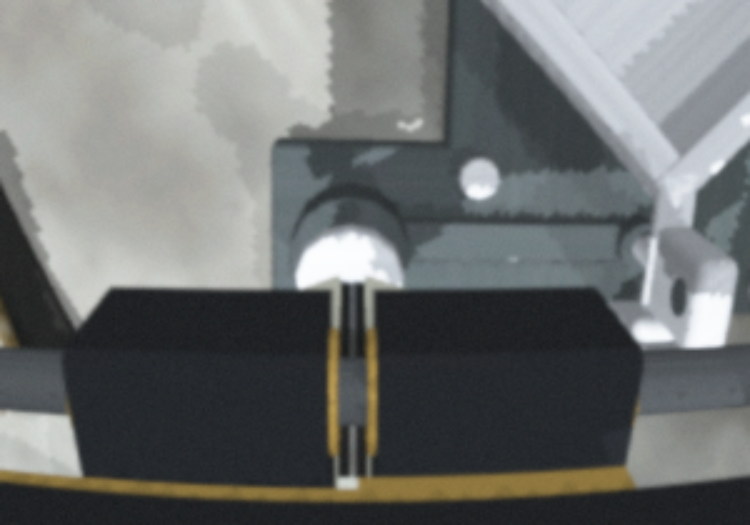

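The fingertips sit over the head, but the force hasn't risen yet. I'll go lower in small steps.

```bash
python3 -m jog '[{"xyz":[0,0,-0.003],"rot":[0,0,0],"gripper":0.0},{"xyz":[0,0,-0.001],"rot":[0,0,0],"gripper":0.0}]';  python3 -m jog '[{"xyz":[0,0,-0.002],"rot":[0,0,0],"gripper":0.0},{"xyz":[0,0,0],"rot":[0,0,0],"gripper":0.0}]'
```

```text
time: 3.0
ee_pos: [0.475, -0.2581, 0.0558]
tcp_rot: [0.0, 0.972, -0.235, 0.0]
contact_force: [0.7, -0.4, -0.0]
gripper_width: 0.0005
grasp_force: 0.0
time: 3.2
ee_pos: [0.4749, -0.258, 0.0536]
tcp_rot: [-0.0, 0.972, -0.235, -0.0]
contact_force: [-0.4, -0.2, 1.4]
gripper_width: 0.0003
grasp_force: 0.0
```

```bash
python3 - <<'E'
from h import *
s=get_state();f=optics.grab_frame("wrist");np.savez("wr",**f); print(s["contact_force"])
P,uv=wpts(f,s["ee_pos"],s["tcp_rot"])
q=P[(uv[:,0]>300)&(uv[:,0]<345)&(uv[:,1]>200)&(uv[:,1]<245)&(P[:,2]>.03)&(P[:,2]<.056)]
print(len(q),q.mean(0),q.min(0),q.max(0), (s["ee_pos"]))
t=optics.grab_frame("scene")
a=cv2.resize(f["pixels"][180:270,260:380,::-1],(600,450)); np.savez("sc",**t)
u,v,_=(t["mtx"]@(t["world_to_cam"]@np.r_[.475,-.258,.04,1])[:3]); _w=_; u,v=int(u/_),int(v/_);print(u,v)
b=t["pixels"][max(v-60,0):v+40,u-80:u+80,::-1]; cv2.imwrite("pics/w3.png",np.hstack([cv2.resize(a,(400,300)),cv2.resize(b,(400,300))]))
E
```

```text
[-0.35202554 -0.16049949  1.39298892]
668 [ 0.48234624 -0.26203098  0.04952022] [ 0.46898997 -0.27205575  0.03010772] [ 0.48964478 -0.24820498  0.05189014] [ 0.4748751  -0.25804505  0.05356061]
321 220
```

View pics/w3.png

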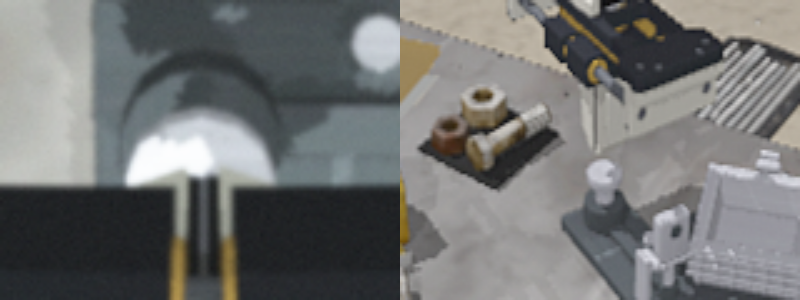

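```bash
python3 - <<'E'
from h import *
f=dict(np.load("sc.npz")); P,uv=pts(f)
q=(np.hypot(P[:,0]-.475,P[:,1]+.258)<.06)&(P[:,2]>.02)
for z in np.arange(.02,.14,.005):
    k=q&(P[:,2]>=z)&(P[:,2]<z+.005)
    if k.sum(): print(round(z,3),k.sum(),P[k].mean(0).round(3),P[k].min(0).round(3),P[k].max(0).round(3),uv[k].mean(0).round())
s=get_state(); w=dict(np.load("wr.npz")); P,uv=wpts(w,s["ee_pos"],s["tcp_rot"])
for v in range(225,270,4): print(v,[tuple((P[(uv[:,0]==u)&(uv[:,1]==v)]*1000).round().astype(int).tolist()) for u in (313,315,317,327,329,331)])
print(s["ee_pos"])
E
```

```text
0.02 33 [ 0.463 -0.267  0.023] [ 0.457 -0.278  0.02 ] [ 0.479 -0.251  0.025] [322. 232.]
0.025 106 [ 0.47  -0.265  0.028] [ 0.458 -0.278  0.025] [ 0.49  -0.246  0.03 ] [323. 227.]
0.03 14 [ 0.47  -0.265  0.033] [ 0.466 -0.269  0.03 ] [ 0.475 -0.258  0.035] [323. 225.]
0.035 9 [ 0.47  -0.265  0.037] [ 0.467 -0.269  0.035] [ 0.477 -0.26   0.039] [323. 224.]
0.04 10 [ 0.465 -0.268  0.044] [ 0.46  -0.275  0.043] [ 0.476 -0.259  0.045] [324. 222.]
0.045 59 [ 0.472 -0.264  0.048] [ 0.46  -0.276  0.045] [ 0.489 -0.248  0.05 ] [323. 218.]
0.05 59 [ 0.473 -0.261  0.051] [ 0.46  -0.275  0.05 ] [ 0.485 -0.25   0.053] [322. 216.]
0.065 4 [ 0.47  -0.259  0.069] [ 0.469 -0.266  0.069] [ 0.475 -0.252  0.07 ] [321. 209.]
0.07 12 [ 0.467 -0.259  0.073] [ 0.462 -0.27   0.07 ] [ 0.476 -0.252  0.075] [320. 208.]
0.075 22 [ 0.467 -0.261  0.078] [ 0.459 -0.278  0.075] [ 0.477 -0.246  0.08 ] [321. 206.]
0.08 32 [ 0.466 -0.264  0.083] [ 0.456 -0.281  0.08 ] [ 0.475 -0.242  0.085] [322. 205.]
0.085 37 [ 0.465 -0.266  0.087] [ 0.457 -0.282  0.085] [ 0.473 -0.243  0.09 ] [323. 203.]
0.09 39 [ 0.465 -0.264  0.0
[... 1643 characters left out ...]
8, 150],)]
253 [([507, -273, 149],), ([485, -261, 96],), ([485, -261, 95],), ([505, -276, 148],), ([505, -277, 149],), ([507, -278, 153],)]
257 [([507, -272, 150],), ([503, -271, 142],), ([484, -261, 99],), ([505, -276, 150],), ([505, -276, 150],), ([507, -278, 155],)]
261 [([506, -272, 152],), ([502, -270, 142],), ([485, -262, 104],), ([505, -276, 152],), ([504, -276, 152],), ([506, -277, 156],)]
265 [([506, -272, 152],), ([504, -271, 149],), ([504, -272, 149],), ([504, -275, 153],), ([504, -276, 154],), ([506, -277, 158],)]
269 [([505, -271, 153],), ([503, -271, 150],), ([503, -272, 151],), ([503, -275, 153],), ([503, -275, 154],), ([505, -277, 158],)]
[ 0.47498082 -0.25812378  0.05378964]
```

Both cameras put the fingertips at z≈0.070, with the reported TCP at 0.054. So the real tips sit about 16 mm *behind* the reported TCP, roughly 33 mm off the spec. I'll use the measured offset from here on.

```bash
python3 -m jog '[{"xyz":[0,0,-0.010],"rot":[0,0,0],"gripper":0.0},{"xyz":[0,0,-0.007],"rot":[0,0,0],"gripper":0.0},{"xyz":[0,0,-0.003],"rot":[0,0,0],"gripper":0.0},{"xyz":[0,0,-0.003],"rot":[0,0,0],"gripper":0.0},{"xyz":[0,0,-0.002],"rot":[0,0,0],"gripper":0.0}]';  python3 -m jog '[{"xyz":[0,0,-0.003],"rot":[0,0,0],"gripper":0.0},{"xyz":[0,0,-0.002],"rot":[0,0,0],"gripper":0.0}]'
```

```text
time: 3.8
ee_pos: [0.4748, -0.258, 0.029]
tcp_rot: [-0.0, 0.972, -0.235, -0.0]
contact_force: [-2.7, 2.3, 10.9]
gripper_width: 0.0004
grasp_force: 5.0
time: 4.0
ee_pos: [0.4748, -0.2581, 0.0245]
tcp_rot: [0.0, 0.972, -0.235, -0.0]
contact_force: [-2.6, 1.6, 8.4]
gripper_width: 0.0004
grasp_force: 4.5
```

```bash
python3 -m jog '[{"xyz":[0,0,-0.002],"rot":[0,0,0],"gripper":0.0}]';python3 -m jog '[{"xyz":[0,0,-0.001],"rot":[0,0,0],"gripper":0.0},{"xyz":[0,0,0],"rot":[0,0,0],"gripper":0.0}]'
```

```text
time: 4.1
ee_pos: [0.475, -0.2582, 0.023]
tcp_rot: [0.0, 0.972, -0.235, 0.0]
contact_force: [-7.1, 4.7, 32.6]
gripper_width: 0.0003
grasp_force: 16.4
time: 4.3
ee_pos: [0.4749, -0.2581, 0.0231]
tcp_rot: [0.0, 0.972, -0.235, 0.0]
contact_force: [-6.8, 4.7, 23.7]
gripper_width: 0.0005
grasp_force: 12.0
```

Bottomed out, with force rising to 24–33 N at the stop. Next I let it spring back and move above the lug with the fingers open.

```bash
python3 -m jog '[{"xyz":[0,0,0.006],"rot":[0,0,0],"gripper":0.0},{"xyz":[0,0,0.01],"rot":[0,0,0],"gripper":0.0},{"xyz":[0,0,0.025],"rot":[0,0,0],"gripper":0.0},{"xyz":[0,0,0.028],"rot":[0,0,0],"gripper":0.05},{"xyz":[-0.014,-0.026,0],"rot":[0,0,0],"gripper":0.05},{"xyz":[-0.014,-0.026,0],"rot":[0,0,0],"gripper":0.05},{"xyz":[-0.0135,-0.027,0],"rot":[0,0,0],"gripper":0.05},{"xyz":[0,0,0],"rot":[0,0,0],"gripper":0.05}]'
python3 - <<'E'
from h import *
s=get_state();f=optics.grab_frame("wrist");t=optics.grab_frame("top");np.savez("wr",**f);np.savez("top2",**t)
P,uv=wpts(f,s["ee_pos"],s["tcp_rot"]);print(s["ee_pos"],s["joint_pos"])
def sel(P,c,r,lo,hi): return P[(np.hypot(*(P[:,:2]-c).T)<r)&(P[:,2]>lo)&(P[:,2]<hi)]
q=sel(P,[.434,-.337],.02,.068,.087);print("lug",len(q),cv2.minAreaRect(q[:,:2].astype('f4')*1000),q.mean(0),np.percentile(q[:,2],90))
T,_=pts(t);q=sel(T,[.475,-.257],.02,.03,.056);print("plunger",q.mean(0) if len(q) else 0)
q=sel(P,[.475,-.257],.02,.03,.056);print("plunger w",q.mean(0) if len(q) else 0)
cv2.imwrite("pics/w4.png",cv2.resize(f["pixels"][60:330,160:480,::-1],(640,540)))
E
```

```text
time: 5.1
ee_pos: [0.4322, -0.34, 0.0898]
tcp_rot: [0.001, 0.972, -0.237, 0.0]
contact_force: [-0.4, -0.7, 0.8]
gripper_width: 0.036
grasp_force: 0.0
[ 0.43216441 -0.34004338  0.08981824] [-8.05485136e-01  5.11594768e-01  1.62073144e+00 -1.08730737e-03
  1.00852637e+00  1.24388290e+00]
lug 768 ((432.7843933105469, -342.4234619140625), (11.64842700958252, 25.104337692260742), 62.949039459228516) [ 0.43395659 -0.34293204  0.08022865] 0.08215679684332577
plunger 0
plunger w [ 0.47572289 -0.25995593  0.0497441 ]
```

View pics/w4.png

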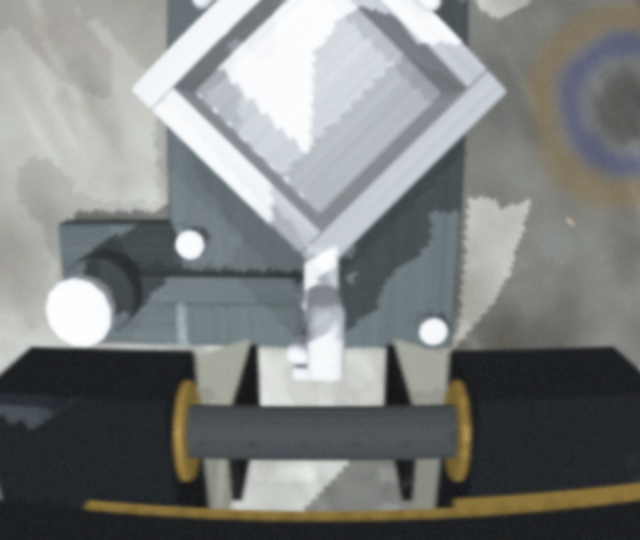

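The lug has popped (top at 0.081 m), the plunger is back up at 0.050 m, and the lug (crop 324,320) is centred between the fingers. I'll descend and grip.

```bash
python3 -m jog '[{"xyz":[0.004,-0.003,0],"rot":[0,0,0],"gripper":0.05},{"xyz":[0,0,-0.025],"rot":[0,0,0],"gripper":0.05},{"xyz":[0,0,-0.02],"rot":[0,0,0],"gripper":0.05},{"xyz":[0,0,-0.016],"rot":[0,0,0],"gripper":0.05},{"xyz":[0,0,0],"rot":[0,0,0],"gripper":0.05}]' 50
python3 -m jog '[{"xyz":[0,0,0],"rot":[0,0,0],"gripper":0.005},{"xyz":[0,0,0],"rot":[0,0,0],"gripper":0.005},{"xyz":[0,0,0],"rot":[0,0,0],"gripper":0.005},{"xyz":[0,0,0],"rot":[0,0,0],"gripper":0.005},{"xyz":[0,0,0],"rot":[0,0,0],"gripper":0.005},{"xyz":[0,0,0],"rot":[0,0,0],"gripper":0.005}]' 50
```

```text
time: 5.7
ee_pos: [0.4371, -0.3381, 0.0267]
tcp_rot: [-0.001, 0.972, -0.234, -0.002]
contact_force: [0.5, -0.7, -0.3]
gripper_width: 0.0497
grasp_force: 0.0
time: 6.3
ee_pos: [0.4375, -0.3404, 0.0293]
tcp_rot: [0.0, 0.972, -0.235, 0.0]
contact_force: [-2.1, -0.8, 3.8]
gripper_width: 0.0119
grasp_force: 49.7
```

Gripped at 50 N on 11.9 mm. Now the peel: I rotate about the far corner, axis (0.46, 0.89, 0).

```bash
python3 -m jog '[{"xyz":[0,0,0.0057],"rot":[1.02,1.95,0],"gripper":0.005},{"xyz":[0,0,0.0057],"rot":[1.02,1.95,0],"gripper":0.005},{"xyz":[0.0002,-0.0001,0.0057],"rot":[1.02,1.95,0],"gripper":0.005}]'
python3 -m jog '[{"xyz":[0.0003,-0.0001,0.0057],"rot":[1.02,1.95,0],"gripper":0.005},{"xyz":[0.0003,-0.0002,0.0057],"rot":[1.02,1.95,0],"gripper":0.005},{"xyz":[0,0,0],"rot":[0,0,0],"gripper":0.005}]'
python3 - <<'E'
from h import *
s=get_state();f=optics.grab_frame("wrist");t=optics.grab_frame("scene");np.savez("wr",**f)
P,uv=wpts(f,s["ee_pos"],s["tcp_rot"])
L=np.array([.4335,-.338]);e=np.array([.887,-.4617]);n=np.array([.4617,.887])
d=P[:,:2]-L; X=d@e-.084; Y=d@n
# rim ridge heights vs X along rim band
for x in range(-60,75,10):
    w=68-abs(x); k=(abs(X*1000-x)<3)&(abs(abs(Y*1000)-w+3)<3)&(P[:,2]>.02)&(P[:,2]<.12)
    if k.sum()>5: print(x,k.sum(),np.percentile(P[k][:,2],[50,85]).round(4))
a=cv2.resize(f["pixels"][20:290,160:480,::-1],(480,405)); u=t["pixels"][150:300,280:480,::-1]
cv2.imwrite("pics/w5.png",np.vstack([a,cv2.resize(u,(480,190*2-20))[:190]]) if 0 else a); cv2.imwrite("pics/w5.png",np.hstack([cv2.resize(a,(400,340)),cv2.resize(u,(400,340))]))
E
```

```text
time: 6.6
ee_pos: [0.4365, -0.3397, 0.046]
tcp_rot: [-0.015, 0.97, -0.235, -0.058]
contact_force: [-4.3, 1.3, 0.2]
gripper_width: 0.0118
grasp_force: 49.9
time: 6.9
ee_pos: [0.4375, -0.3402, 0.0573]
tcp_rot: [-0.024, 0.967, -0.234, -0.095]
contact_force: [-6.9, 3.2, 3.2]
gripper_width: 0.0115
grasp_force: 49.9
-60 425 [0.0897 0.1015]
-50 174 [0.0698 0.0706]
-40 191 [0.067  0.0679]
-30 195 [0.0645 0.0653]
-20 203 [0.0618 0.0626]
-10 201 [0.0594 0.0601]
0 154 [0.0568 0.0575]
10 171 [0.0541 0.0551]
20 170 [0.0516 0.0524]
30 241 [0.0485 0.0495]
40 166 [0.0462 0.0472]
50 133 [0.0436 0.0445]
```

View pics/w5.png

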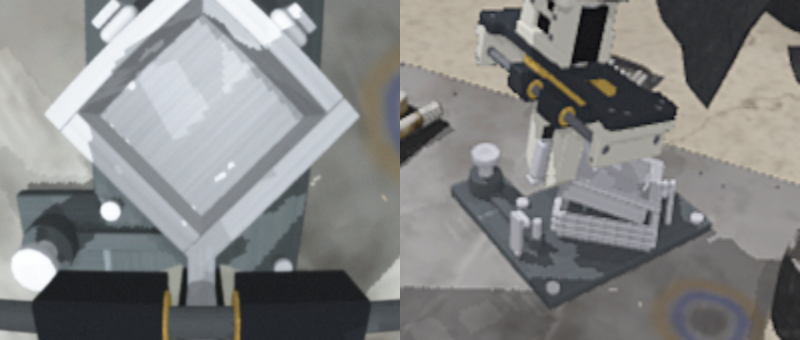

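The wrist view shows the tray tilted about 14.7°, with the far rim still at 0.039 m and the lug end about 39 mm up. The scene view shows the far corner still in the nest. Lifting straight up next.

```bash
python3 -m jog '[{"xyz":[-0.001,0.0005,0.008],"rot":[0,0,0],"gripper":0.005},{"xyz":[-0.001,0.0005,0.012],"rot":[0,0,0],"gripper":0.005},{"xyz":[0,0,0.015],"rot":[0,0,0],"gripper":0.005}]' 60
python3 -m jog '[{"xyz":[0,0,0.03],"rot":[0,0,0],"gripper":0.005},{"xyz":[0,0,0.03],"rot":[-1.4,-2.7,0],"gripper":0.005},{"xyz":[0,0,0.03],"rot":[-1.4,-2.7,0],"gripper":0.005},{"xyz":[0,0,0.02],"rot":[-1.4,-2.7,0],"gripper":0.005},{"xyz":[0,0,0],"rot":[-1.4,-2.7,0],"gripper":0.005},{"xyz":[0,0,0],"rot":[-1.0,-2.0,0],"gripper":0.005}]'
python3 - <<'E'
from h import *
s=get_state();f=optics.grab_frame("wrist")
P,uv=wpts(f,s["ee_pos"],s["tcp_rot"])
e=np.array([.887,-.4617]);n=np.array([.4617,.887])
d=P[:,:2]-s["ee_pos"][:2]; X=d@e-.084; Y=d@n
for x in range(-60,75,10):
    w=68-abs(x); k=(abs(X*1000-x)<3)&(abs(abs(Y*1000)-w+3)<3)&(P[:,2]>.1)&(P[:,2]<.22)
    if k.sum()>5: print(x,k.sum(),np.percentile(P[k][:,2],[50,85]).round(4))
r=optics.outline_of("tray_center","wrist")
print(s["ee_pos"],s["tcp_rot"],s["grasp_force"],s["gripper_width"],s["contact_force"])
if r:
    m=r[0]["mask"][uv[:,1],uv[:,0]]&(P[:,2]>.08); q=P[m]; print(r[0]["score"],q.min(0),q.max(0),q.mean(0))
E
```

```text
time: 7.3
ee_pos: [0.4363, -0.3394, 0.0931]
tcp_rot: [-0.023, 0.968, -0.234, -0.093]
contact_force: [-0.4, 0.6, -2.0]
gripper_width: 0.0123
grasp_force: 59.9
time: 7.9
ee_pos: [0.4366, -0.3397, 0.2047]
tcp_rot: [0.008, 0.971, -0.235, 0.032]
contact_force: [-0.7, 0.3, -2.0]
gripper_width: 0.0117
grasp_force: 59.9
[ 0.43655778 -0.33968452  0.20465487] [ 0.00769866  0.97149196 -0.23484075  0.03152661] 59.891651943325996 0.011727613596092607 [-0.65937772  0.28082969 -1.96022499]
0.73 [ 0.41714752 -0.43415771  0.19978192] [ 0.56066827 -0.31557377  0.26563531] [ 0.50162589 -0.37360043  0.21423307]
```

```bash
python3 -m jog '[{"xyz":[0.001,0.015,0],"rot":[0,0,0],"gripper":0.005},{"xyz":[0.001,0.025,0],"rot":[0,0,0],"gripper":0.005},{"xyz":[0.001,0.03,0],"rot":[0,0,0],"gripper":0.005},{"xyz":[0.001,0.035,0],"rot":[0,0,0],"gripper":0.005},{"xyz":[0.001,0.035,-0.005],"rot":[0,0,0],"gripper":0.005},{"xyz":[0.001,0.035,-0.005],"rot":[0,0,0],"gripper":0.005},{"xyz":[0.001,0.035,-0.005],"rot":[0,0,0],"gripper":0.005},{"xyz":[0.001,0.03,-0.005],"rot":[0,0,0],"gripper":0.005},{"xyz":[0.001,0.018,-0.005],"rot":[0,0,0],"gripper":0.005},{"xyz":[0,0.007,0],"rot":[0,0,0],"gripper":0.005},{"xyz":[0,0,0],"rot":[0,0,0],"gripper":0.005},{"xyz":[0,0,0],"rot":[0,0,0],"gripper":0.005}]'
python3 - <<'E'
from h import *
s=get_state();f=optics.grab_frame("wrist")
P,uv=wpts(f,s["ee_pos"],s["tcp_rot"])
t=optics.grab_frame("top");T,_=pts(t)
c=np.array([.5165,-.112])
for nm,Q in(("wrist",P),("top",T)):
    k=(np.hypot(*(Q[:,:2]-c).T)<.066)&(Q[:,2]>.12)&(Q[:,2]<.25); q=Q[k]
    if len(q)<10: print(nm,len(q)); continue
    A=np.c_[q[:,:2]-c,np.ones(len(q))]; w=np.ones(len(q),bool)
    for _ in range(15):
        co=np.linalg.lstsq(A[w],q[w][:,2],rcond=None)[0]; r=q[:,2]-A@co; w=(r>-.004)&(r<.006) if _>3 else r>np.percentile(r,40)
    print(nm,w.sum(),"slope",co.round(4),"bbox",q[w].min(0).round(3),q[w].max(0).round(3),"mean",q[w].mean(0).round(3))
r=optics.outline_of("tray_center","top")
print(s["ee_pos"],s["joint_pos"],s["grasp_force"],s["gripper_width"],s["time"])
b=t["pixels"][90:290,150:450,::-1]; cv2.imwrite("pics/w6.png",np.hstack([cv2.resize(f["pixels"][20:320,140:500,::-1],(400,333)),cv2.resize(b,(400,333))]))
E
```

```text
time: 9.2
ee_pos: [0.4456, -0.075, 0.1776]
tcp_rot: [0.007, 0.972, -0.235, 0.029]
contact_force: [0.1, 0.6, -1.6]
gripper_width: 0.0113
grasp_force: 59.9
wrist 13308 slope [-0.0068  0.0062  0.1965] bbox [ 0.456 -0.169  0.192] [ 0.57  -0.052  0.199] mean [ 0.512 -0.11   0.197]
top 1043 slope [-0.0056  0.0066  0.1957] bbox [ 0.462 -0.168  0.192] [ 0.572 -0.052  0.2  ] mean [ 0.52  -0.113  0.196]
[ 0.44561599 -0.07499215  0.17764751] [-0.33073823  0.20930632  1.81471209 -0.00902085  1.05832126  1.71871799] 59.891285598278046 0.011295039323517499 9.2
```

View pics/w6.png

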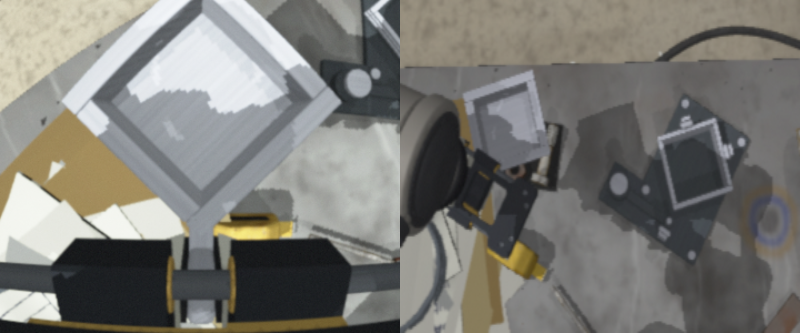

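The tray is held level (slope under 0.01) and centred over the mat at z≈0.19 m. The nest is left behind and the tape is undisturbed. Handing in.

```bash
python3 -c "
from cell import workorder
print(workorder.close_job())"
```

```text
the job is handed in; nothing more can be done
None
```

The job is handed in, with no verdict returned: I pushed the plunger to its stop and let it spring back, peeled the tray off by its lug, and left it gripped, level and centred about 19 cm above the bench over the mat, with the tape measure untouched.

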